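# Level an empty saxophone key cup on the pad slick

## Robot

A 6-joint arm with a two-finger parallel gripper is mounted at the origin on the work surface. World frame = base frame: x ahead of the robot, y to its left, z up, the work surface at z = 0. Lengths are in m, angles in rad, forces in N, time in s.
With the tool pointing down it reaches from about 0.35 to 0.725 m from the base axis. Payload 6 kg.
Tool frame: the origin (TCP) lies midway between the tips of the shut fingers; the grasp point (between the pads) lies 19 mm behind it (grip_point_offset is the distance from the TCP to the grasp point, in m); y points along the fingers, x is the direction in which the jaws open and shut, and the axes are right-handed (so a half turn about y gives the same grasp; the last joint's range is limited). The gripper opens to 85 mm and grips with 20 to 120 N. Pads are 22 mm wide; open, the fingers measure 114 mm over their backs; the gripper's body (76 mm by 85 mm) begins 54 mm behind the grasp point. The pads swing forward as they close: fully open they stand 13 mm farther back than shut.
Start: joints at [-0.971, 0.04, 0.085, 0, -1.615, -0.334], TCP at [0.158, -0.579, 0.231] pointing down, gripper open.
Joint ranges: [-2.56, 2.56], [-1.29, 2.01], [-1.08, 1.49], [-3.29, 1.98], [-2.81, -0.18], [-2.99, 2.99]. Speed limits (rad/s): [2.57, 2.57, 3.01, 3.14, 3.14, 3.14].

## Interface

Orientations are given as [roll, pitch, yaw] about the fixed x, y, z axes, in that order (R = Rz(yaw) Ry(pitch) Rx(roll)).
In Python, from bench import move_to, move_linear, movej, set_gripper, hold, ik, sense, camera, camera_params, MotionError, hand_in, grip_point_offset gives the robot as it stands. The module is installed in compiled form; this text tells all that it offers. Calls block until the motion is done:
- move_to(position, orientation): joint-space move of the TCP to a pose.
- move_linear(position, ori=None, velocity=0.15): straight line of the TCP; ori=None keeps the orientation; velocity is the mean speed in m/s.
- movej(angles): joint-space move.
- set_gripper(opening): finger opening in m; the grip force is fixed at half the most; returns when the fingers have stopped.
- hold(seconds).
- ik(position, orientation): joint angles nearest the present ones, or None.
- sense(): the state.
- camera(name): name is "side" or "top" or "wrist"; returns (picture, depth): 400x640x3 uint8, blue, green, red; 400x640 float32, m along the optical axis (not along the pixel's ray), 0 where there is no reading.
- camera_params(name): a dict with "fov_y" (degrees; the focal length in pixels is half the picture's height over the tangent of half this angle, whatever the lens; pixels are square), "cx", "cy" (the principal point, pixels), "rvec" (rotation vector, rad) and "tvec" (3), from world to camera coordinates, as OpenCV has them. Camera axes: x right, y down, z forward; pixel columns grow to the right and rows downward; lengths in m; the calibration is good to about 2 mm. A picture is of the moment at which its call begins: read the wrist's pose just before it. camera_params takes no time and is no camera call; for the wrist camera it gives the pose at the moment of the call.
A pose or a line that the arm cannot do raises MotionError and nothing moves.
- hand_in(): hands the job in, once; it reports no verdict.
The state is a dict: "t": time; "qpos": joint angles; "joint_vel": joint speeds; "effort": joint torques, N m; "tool_pos": TCP position; "ee_rot": TCP orientation; "wrist_force": force on the tool from outside, world axes, zero at the start; "ft_torque": the same for the moment, N m; "grip_width": finger opening in m.
Only numpy, scipy, OpenCV 4.12 (cv2) and the standard library are available. Lean on these libraries where they do the work, as an engineer would, in place of code of your own. Each camera call takes 0.05 s, during which the arm holds its last target.

## Task

One of the three keys on the saxophone tube in the cradle has had its pad taken out, and only there is the gap wide enough for the yellow-handled slick: slide the slick's steel disc in flat between that empty cup and its tone hole, centred so that it covers the hole (the cork-faced rest carries its neck), and let go of it. Then press that key cup down flush onto the disc, firmly but not so hard as to bend the key, and finish while still holding it pressed, since its spring lifts it again. Leave the two padded keys and the other things on the bench alone.

Things in the scene. Friction and masses are not known exactly. Their poses are not given: they have to be found in the camera images.
- cradle: fixed wooden cradle, 300 mm long, a brass sax tube (60 mm thick) lying in it along x. Origin: on the bench under mid-tube. Three keyed tone holes on top, 65 mm apart (the empty one may be any); keys open to -y. On that side a flat cork-faced rest, top level with the rims (80 mm high), runs along the tube from 48 to 74 mm off its middle line; beyond it is open space over a 12 mm base board
- empty_hole: brass tone hole (fixed) under the key whose pad is out: flat rim 33 mm across, opening 28 mm. Origin: middle of the rim, 80 mm above the bench. x along the tube, y horizontally towards the key's hinge (38 mm away), z up; the key opens on the -y side
- empty_cup: the key cup whose pad is out: brass cup 38 mm across, 7 mm deep, on an arm to its hinge. Origin: on its hinge; axes as its tone hole's when level. Centre of the cup's flat top: y -38, z +4 mm from the origin, 11 mm over the rim when level (the arm behind it stands 1 mm prouder). Its lip is 7 mm below its top
- empty_top (a point): centre of the flat top of the empty key's cup, where to press it
- empty_key (a joint): its hinge (rad), along the tube, 38 mm to the hole's +y side, 7 mm above the rim; grows as the cup's -y side rises. A spring holds it at its stop, 0.30 (gap under the lip 20 mm at the -y edge, 9 mm at the hinge edge); about 2.5 N on the cup closes it. At 0 it is level, lip 4 mm above the rim, flush on a 4 mm disc; with nothing under it, it goes on to -0.07
- open_pad_hole: tone hole of the padded key that stands slightly open. Origin: middle of the rim, 80 mm above the bench. x along the tube, y horizontally towards the key's hinge (38 mm away), z up; the key opens on the -y side
- open_pad_cup: cup with a 4 mm tan pad below its lip, gap under the pad 4.5 mm at the -y edge and 1.5 mm near the hinge, too narrow: brass cup 38 mm across, 7 mm deep, on an arm to its hinge. Origin: on its hinge; axes as its tone hole's when level. Centre of the cup's flat top: y -38, z +4 mm from the origin, 11 mm over the rim when level (the arm behind it stands 1 mm prouder)
- open_pad_key (a joint): hinge of that key, rad: its rod lies along the tube, 38 mm to the +y side of the tone hole's centre and 7 mm above the rim; the value grows as the -y side of the cup rises; a spring holds it at 0.08, 0 is shut
- shut_pad_hole: tone hole of the padded key that stands shut. Origin: middle of the rim, 80 mm above the bench. x along the tube, y horizontally towards the key's hinge (38 mm away), z up; the key opens on the -y side
- shut_pad_cup: cup with a 4 mm tan pad below its lip, which lies on the rim: brass cup 38 mm across, 7 mm deep, on an arm to its hinge. Origin: on its hinge; axes as its tone hole's when level. Centre of the cup's flat top: y -38, z +4 mm from the origin, 11 mm over the rim when level (the arm behind it stands 1 mm prouder)
- shut_pad_key (a joint): hinge of that key, rad: its rod lies along the tube, 38 mm to the +y side of the tone hole's centre and 7 mm above the rim; the value grows as the -y side of the cup rises; a spring holds it shut at 0
- slick: yellow-handled pad slick, 0.1 kg, flat on the bench. Origin: under the middle of the grip; +x from handle to disc, z up. Handle 20 mm wide and high, x -65 to +30 mm; steel neck 12 mm wide, 4 thick; steel disc 40 mm across, 4 thick, centred at x +100 mm. Undersides all in one plane (z = 0). With the disc on a tone hole the rest carries the neck and the tool lies there by itself
- slick_disc (a point): centre of the underside of the slick's disc, 100 mm along the slick's +x from its origin
- bell: black plastic clarinet bell standing mouth down, 80 mm across, 110 mm high; leave it alone. Origin: centre of its underside
- pewter_cup: pewter cup, 68 mm across, 85 mm high; leave it alone. Origin: centre of its underside
- throat_key: small chrome clarinet throat key lying flat, about 34 x 60 mm, 6 mm high; leave it alone. Origin: on the bench under its hinge tube
- screwdriver: red-handled screwdriver, 150 mm long, lying along its x; leave it alone
- pad_tin: round aluminium tin, 60 mm across, 42 mm high; leave it alone. Origin: centre of its underside
- rawhide_mallet: small mallet lying on the bench, pale head 62 mm long and 28 mm thick at its +x end, handle 170 mm; leave it alone. Origin: on the bench under its handle
Not all that is in view belongs to the job. Of the things like the slick, leave any that is green or turquoise; of the rest the larger one is meant.

How it is judged:
On the way:
1. the slick's disc lies flat on the rim of the empty key's tone hole, centred, let go, the key still standing open over it (horizontal distance between slick_disc and empty_hole below 0.006 m and z of slick_disc in the frame of empty_hole between -0.003 and 0.003 m and angle between slick's own z axis and vertical below 0.06 rad and contact force between the fingers and slick below 0.2 N and value of joint empty_key above 0.15 rad), for 0.2 s.
At the end, for the whole second after the job is handed in: Disc flat (0.06 rad) on the empty key's tone hole, within 6 mm of centre, 3 mm in height, untouched by the fingers; fingers pressing the empty cup with 3 to 35 N, key within 0.035 rad of level, at least 1 N between cup and disc; padded keys as they stood (horizontal distance between slick_disc and empty_hole below 0.006 m and z of slick_disc in the frame of empty_hole between -0.003 and 0.003 m and angle between slick's own z axis and vertical below 0.06 rad and contact force between the fingers and slick below 0.2 N and value of joint empty_key between -0.035 and 0.035 rad and contact force between slick and empty_cup above 1 N and contact force between the fingers and empty_cup between 3 and 35 N and value of joint open_pad_key above 0.05 rad and value of joint shut_pad_key below 0.03 rad); the arm keeps its last pose, push and grip.
It fails at once if the slick is forced against one of the padded keys (contact force between slick and open_pad_cup above 4 N or contact force between slick and shut_pad_cup above 4 N).
It fails at once if a padded key is pressed or pried (value of joint open_pad_key below 0.03 rad or value of joint shut_pad_key above 0.06 rad).
It fails at once if the empty key is pressed hard enough to bend it (over 45 N) (contact force between the fingers and empty_cup above 45 N).
It fails at once if a bystander is knocked more than 25 mm from its place (distance of any of bell, pewter_cup, throat_key, screwdriver, pad_tin, rawhide_mallet from where it was at the start of the episode above 0.025 m).
It also fails if it takes over 51 s, if anything falls off the work surface, if the arm or the gripper's body presses on something with over 40 N, if the wrist force passes 120 N, or if a joint passes its speed limit or range.

## Working session

There is one attempt and no reset: what is moved stays moved. The work goes in short steps, each a Python script; the robot and the scene stay as the last script left them, time stands still between calls to the robot, and variables do not carry over. Pictures are saved under pics/ and viewed, and the job is handed in when it is done.

```bash
mkdir -p pics; cat > h.py <<'E'
import numpy as np, cv2
from bench import *
from scipy.spatial.transform import Rotation as R
def P(n):
    p=camera_params(n); M,_=cv2.Rodrigues(np.array(p["rvec"],float)); f=200/np.tan(np.radians(p["fov_y"])/2)
    return M,np.array(p["tvec"],float).ravel(),f,p["cx"],p["cy"]
def w(pr,u,v,d):
    M,t,f,cx,cy=pr; c=np.stack([(u-cx)/f*d,(v-cy)/f*d,d],-1); return (c-t)@M
def pix(pr,X):
    M,t,f,cx,cy=pr; c=M@np.asarray(X)+t; return c[0]/c[2]*f+cx,c[1]/c[2]*f+cy
def onplane(pr,u,v,z):
    M,t,f,cx,cy=pr; o=-M.T@t; r=M.T@np.array([(u-cx)/f,(v-cy)/f,1]); return o+r*(z-o[2])/r[2]
def snap(n):
    pr=P(n); im,d=camera(n); np.savez(f'{n}.npz',im=im,d=d,M=pr[0],t=pr[1],k=np.array(pr[2:])); return im,d,pr
E
python3 - <<'E'
from h import *
for n in ("top","side","wrist"):
    im,d,pr=snap(n); cv2.imwrite(f'pics/{n}0.png',im); print(n,pr,(d==0).mean())
s=sense(); print(s["t"],s["ee_rot"],s["tool_pos"],s["wrist_force"],grip_point_offset)
E
```

```text
top (array([[-3.67386040e-04, -9.99846839e-01,  1.74975059e-02],
       [-9.96452994e-01, -1.10639611e-03, -8.41439681e-02],
       [ 8.41504397e-02, -1.74663554e-02, -9.96299970e-01]]), array([-0.04157011,  0.56490992,  1.21564252]), np.float64(445.3807913381905), 315.09189074962376, 205.69412191330966) 0.00411328125
side (array([[-0.91103419, -0.41204091,  0.01545925],
       [-0.21376565,  0.43991717, -0.87222539],
       [ 0.35259175, -0.79793181, -0.48885978]]), array([0.50696969, 0.22908367, 1.03398212]), np.float64(370.8321392136325), 314.16395318007545, 196.1948274690657) 0.00540625
wrist (array([[-0.26234969,  0.96496803,  0.00305799],
       [ 0.92760077,  0.25131459,  0.27640151],
       [ 0.2659501 ,  0.07535044, -0.96103738]]), array([ 0.59897651, -0.03680929,  0.38031994]), np.float64(299.01513711798407), 313.91257128093207, 194.68528607389263) 0.00396875
0.15 [-1.57065099e+00 -1.39586242e-03  1.83661904e+00] [ 0.15760162 -0.57866517  0.23049383] [ 0.57973602 -0.29223887  0.40807702] 0.0187
```

View pics/top0.png

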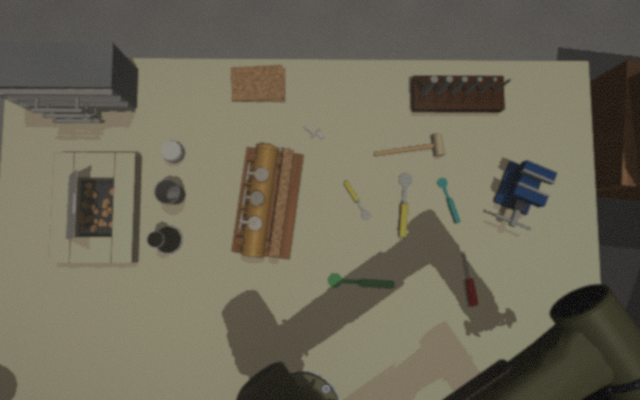

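View pics/side0.png

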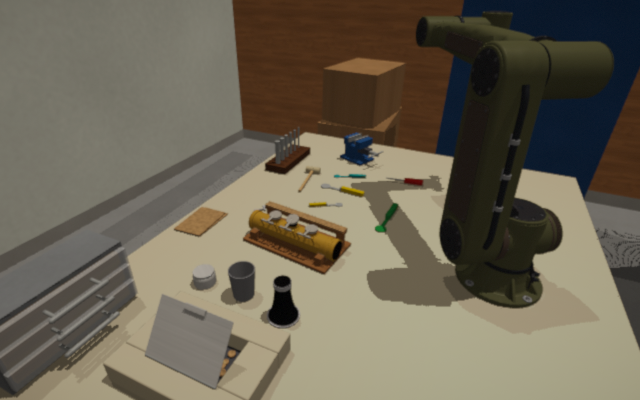

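View pics/wrist0.png

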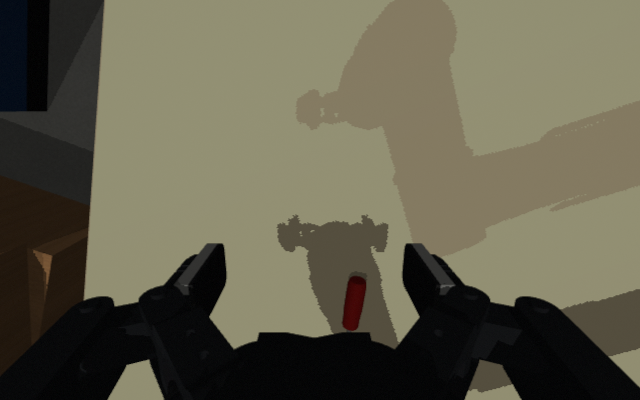

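```bash
python3 - <<'E'
import numpy as np,cv2
from h import w,onplane
z=np.load('top.npz');im,d=z['im'],z['d'];pr=(z['M'],z['t'],*z['k'])
c=cv2.convertScaleAbs(im,alpha=1.5)
a=cv2.resize(c[130:270,220:310],None,fx=4.2,fy=4.2,interpolation=cv2.INTER_CUBIC)
b=cv2.resize(c[160:250,335:425],None,fx=4.4,fy=4.4,interpolation=cv2.INTER_CUBIC)
H=max(a.shape[0],b.shape[0]);pad=lambda q:np.pad(q,((0,H-q.shape[0]),(0,0),(0,0)))
cv2.imwrite('pics/crop1.png',np.hstack([pad(a),pad(b)]))
print(a.shape,b.shape)
for u,v in [(260,175),(257,198),(253,223),(405,180),(403,220),(365,215),(352,188),(285,200),(450,180)]:
    print(u,v,w(pr,u,v,d[v,u]).round(4))
V,U=np.mgrid[0:400,0:640];W=w(pr,U,V,d)
hsv=cv2.cvtColor(im,cv2.COLOR_BGR2HSV)
sub=W[130:270,220:310]
m=(sub[...,2]>0.075)
print(m.sum())
hm=np.clip((sub[...,2])*2000,0,255).astype(np.uint8)
cv2.imwrite('pics/hm.png',cv2.resize(cv2.applyColorMap(hm,cv2.COLORMAP_JET),None,fx=4.2,fy=4.2,interpolation=cv2.INTER_NEAREST))
E
```

```text
(588, 378, 3) (396, 396, 3)
260 175 [0.6397 0.1048 0.0965]
257 198 [0.5783 0.1114 0.1022]
253 223 [0.5135 0.1221 0.0934]
405 180 [ 0.6403 -0.298   0.0053]
403 220 [ 0.5255 -0.2874  0.0192]
365 215 [ 0.5402 -0.1827  0.0061]
352 188 [ 0.6161 -0.1458  0.0127]
285 200 [0.5753 0.0396 0.0805]
450 180 [ 0.6411 -0.4283  0.0014]
2237
```

View pics/crop1.png

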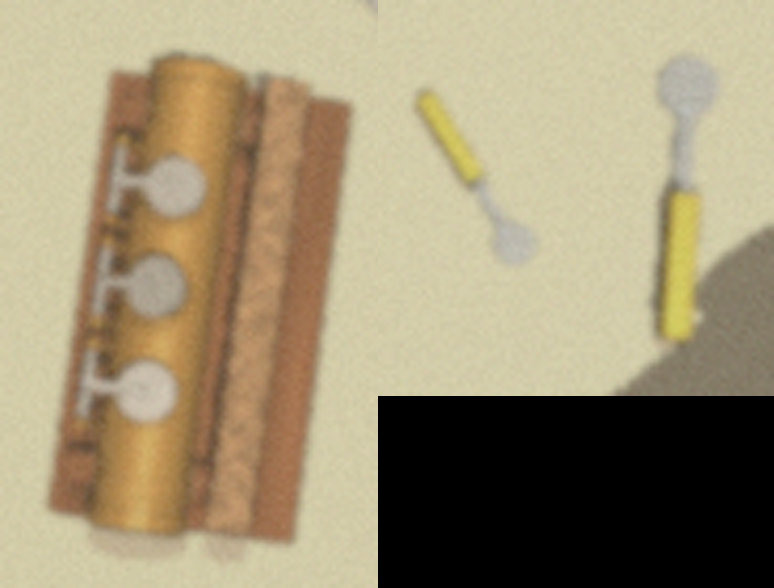

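View pics/hm.png

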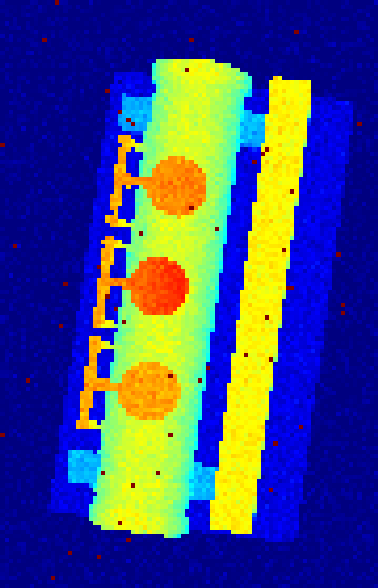

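```bash
python3 - <<'E'
from h import *
z=np.load('top.npz');im,d=z['im'],z['d'];pr=(z['M'],z['t'],*z['k'])
V,U=np.mgrid[0:400,0:640]
hsv=cv2.cvtColor(im,cv2.COLOR_BGR2HSV)
y=((hsv[...,1]>150)&(U>385)&(U<425)&(V>160)&(V<250))
mu,mv=U[y].mean(),V[y].mean();print(y.sum(),mu,mv)
h=onplane(pr,mu,mv,0.02)
g=(hsv[...,1]<60)&(U>392)&(U<418)&(V>165)&(V<200)
print(g.sum(),U[g].mean(),V[g].mean())
g&=(V<188)
disc=onplane(pr,U[g].mean(),V[g].mean(),0.004)
print('handle mid',h,'disc',disc, 'yaw',np.arctan2(*(disc-h)[[1,0]]),np.linalg.norm((disc-h)[:2]))
W=w(pr,U,V,d)
# rest: z 0.075-0.086, u>265
m=(abs(W[...,2]-0.08)<0.004)&(U>268)&(U<300)&(V>145)&(V<262)
X=W[m][:,:2];c=(np.max(X,0)+np.min(X,0))/2
rect=cv2.minAreaRect(X.astype(np.float32)*1000);print('rest',m.sum(),X.mean(0),rect)
from numpy.linalg import svd
dirn=svd(X-X.mean(0),full_matrices=False)[2][0];print(dirn,np.arctan2(dirn[1],dirn[0]))
for (u0,u1,v0,v1) in [(250,270,166,184),(248,268,189,207),(245,268,213,232)]:
    mm=(U>=u0)&(U<u1)&(V>=v0)&(V<v1)&(W[...,2]>0.088)&(W[...,2]<.115);print(mm.sum(),W[mm].mean(0),W[mm][:,2].std())
q=sense()
for yaw in (1.5,-1.6,3.0,-0.14,-.1):
    for p in ([0.53,-.29,.2],[.56,0,.2],[.57,.1,.2]):
        print(yaw,p,None if (j:=ik(p,[-np.pi/2,0,yaw])) is None else np.round(j,2))
E
```

```text
0 nan nan
850 405.0 182.5
handle mid [nan nan nan] disc [ 0.65056389 -0.29848336  0.004     ] yaw nan nan
rest 992 [0.57150085 0.04904736] ((574.310546875, 50.00617980957031), (293.9547119140625, 64.73114013671875), 0.4720747768878937)
[-0.99258432  0.12155812] 3.0197331631452218
169 [0.64338233 0.10260614 0.09460917] 0.0023451948061571576
166 [0.5793401  0.1117938  0.10229407] 0.0036292191184849757
159 [0.51484992 0.1188001  0.09152011] 0.002116614022065705
1.5 [0.53, -0.29, 0.2] [-0.17  0.05  0.04  0.   -1.56 -1.47]
1.5 [0.56, 0, 0.2] [ 0.36 -0.07 -0.08 -0.   -1.56 -2.  ]
1.5 [0.57, 0.1, 0.2] [ 0.52 -0.02 -0.03 -0.   -1.56 -2.16]
-1.6 [0.53, -0.29, 0.2] [-0.17  0.05  0.04  0.   -1.56  1.71]
-1.6 [0.56, 0, 0.2] [ 0.36 -0.07 -0.08  0.   -1.56  1.18]
-1.6 [0.57, 0.1, 0.2] [ 0.52 -0.02 -0.03  0.   -1.56  1.02]
3.0 [0.53, -0.29, 0.2] [-0.17  0.05  0.04  0.   -1.56  0.03]
3.0 [0.56, 0, 0.2] [ 0.36 -0.07 -0.08  0.   -1.56 -0.5 ]
3.0 [0.57, 0.1, 0.2] [ 0.52 -0.02 -0.03  0.   -1.56 -0.66]
-0.14 [0.53, -0.29, 0.2] None
-0.14 [0.56, 0, 0.2] [ 0.36 -0.07 -0.08  0.   -1.56  2.64]
-0.14 [0.57, 0.1, 0.2] [ 0.52 -0.02 -0.03  0.   -1.56  2.48]
-0.1 [0.53, -0.29, 0.2] None
-0.1 [0.56, 0, 0.2] [ 0.36 -0.07 -0.08  0.   -1.56  2.68]
-0.1 [0.57, 0.1, 0.2] [ 0.52 -0.02 -0.03  0.   -1.56  2.52]<stdin>:6: RuntimeWarning: Mean of empty slice.
  ret = ret.dtype.type(ret / rcount)
```

```bash
python3 - <<'E'
from h import *
s=sense();T=R.from_euler('xyz',s["ee_rot"]).as_matrix();M,t,*_=P("wrist")
C=T.T@(-M.T@t-s["tool_pos"]);Rt=T.T@M.T
print('cam in tool',C);print(Rt)
# grasp pose viewing
yaw=1.48
move_to([0.52,-0.288,0.22],[-np.pi/2,0,yaw])
im,d,pr=snap("wrist");cv2.imwrite('pics/w1.png',im);s=sense();print(s["t"],s["tool_pos"],s["ee_rot"])
E
```

```text
cam in tool [-0.00016636 -0.14347528  0.07004772]
[[ 9.99998903e-01 -7.50647565e-04  1.27655657e-03]
 [-1.43435757e-03 -2.76538306e-01  9.61001825e-01]
 [-3.68356888e-04 -9.61002602e-01 -2.76539080e-01]]
1.9 [ 0.51956663 -0.28880155  0.22012971] [-1.57089257e+00  1.84401704e-04  1.47892505e+00]
```

View pics/w1.png

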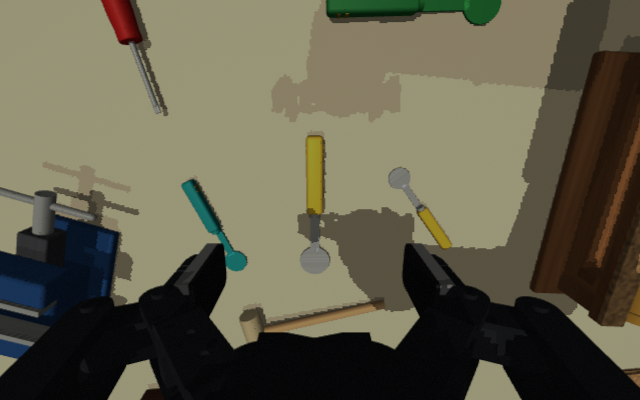

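```bash
cat > slick.py <<'E'
from h import *
z=np.load('wrist.npz');im,d=z['im'],z['d'];pr=(z['M'],z['t'],*z['k'])
V,U=np.mgrid[0:400,0:640];W=w(pr,U,V,np.where(d>0,d,np.nan))
hsv=cv2.cvtColor(im,cv2.COLOR_BGR2HSV)
for nm,(a,b,c,e) in dict(big=(295,335,125,225),small=(410,460,195,255)).items():
    y=(abs(hsv[...,0].astype(int)-27)<6)&(hsv[...,1]>150)&(U>a)&(U<b)&(V>c)&(V<e)
    X=W[y&(W[...,2]>0.006)]; 
    r=cv2.minAreaRect(X[:,:2].astype(np.float32)*1000);print(nm,y.sum(),len(X),'z',np.nanmedian(X[:,2]),r)
    if nm=='big': 
        top=X[X[:,2]>.014]; print('ctr',top.mean(0)); r=cv2.minAreaRect(top[:,:2].astype(np.float32)*1000);print(r)
g=(U>296)&(U<334)&(V>243)&(V<276)&(W[...,2]>0.0022)&(W[...,2]<.008)
print('disc z',np.median(W[g][:,2]),W[g].mean(0),g.sum(), 'bench z',np.nanmedian(W[100:120,200:260,2]))
(cx,cy),rad=cv2.minEnclosingCircle(np.stack([U[g],V[g]],1).astype(np.float32));print(cx,cy,rad,onplane(pr,cx,cy,.004))
cv2.imwrite('pics/crop2.png',cv2.resize(im[120:290,180:470],None,fx=2.7,fy=2.7,interpolation=cv2.INTER_CUBIC))
E
python3 slick.py
```

```text
big 1258 1251 z 0.020505056739274635 ((526.1510009765625, -288.6326904296875), (18.579572677612305, 93.85545349121094), 85.18171691894531)
ctr [ 0.52370101 -0.2881891   0.02034361]
((526.1510009765625, -288.6326904296875), (18.579572677612305, 93.85545349121094), 85.18171691894531)
small 491 488 z 0.014339801768342361 ((609.0062255859375, -143.66378784179688), (63.26274871826172, 13.171603202819824), 31.996423721313477)
disc z 0.004800692736498179 [ 0.64149579 -0.29940109  0.00473958] 671 bench z 0.0006960578419687798
316.0 257.0 18.43918800354004 [ 0.63896719 -0.29655292  0.004     ]
```

View pics/crop2.png

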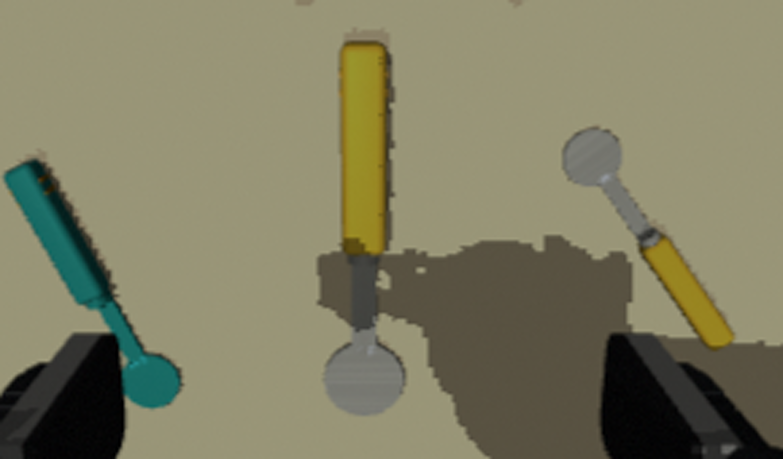

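```bash
python3 - <<'E'
from h import *
yaw=-0.089+np.pi/2; o=[-np.pi/2,0,yaw]
set_gripper(0.05)
move_to([0.5427,-0.2903,0.07],o)
move_linear([0.5427,-0.2903,0.004],o,velocity=0.12)
print(sense()["wrist_force"]);set_gripper(0.0)
s=sense();print(s["t"],s["grip_width"],s["tool_pos"],s["wrist_force"])
move_linear([0.5427,-0.2903,0.20],velocity=0.2)
im,d,pr=snap("wrist");cv2.imwrite('pics/w2.png',im);s=sense();print(s["t"],s["grip_width"],s["tool_pos"],s["wrist_force"],s["ft_torque"])
E
```

```text
[ 0.46516738 -0.82968172 -0.05891005]
4.0833 0.018266126540462526 [ 0.54347558 -0.29056378  0.00538071] [0.59181134 0.89760966 4.65500492]
5.2667 0.01825703313231251 [ 0.54209675 -0.28997604  0.19788133] [-0.110359   -0.16725595 -1.29111933] [-0.07384517  0.06597898  0.02099721]
```

View pics/w2.png

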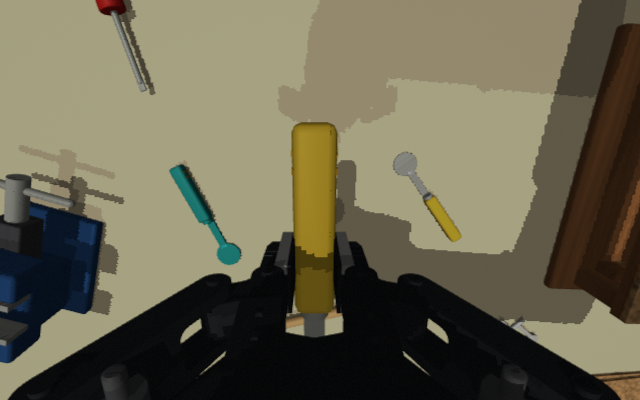

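```bash
python3 - <<'E'
from h import *
th=-0.123; ex=np.array([np.cos(th),np.sin(th)]);ey=np.array([-ex[1],ex[0]])
c=np.array([.579,.110]); p=c+.032*ex+.012*ey
move_to([*p,0.25],[-np.pi/2,0,np.pi+th])
hold(0.2)
im,d,pr=snap("wrist");cv2.imwrite('pics/w3.png',im);s=sense();print(s["t"],s["grip_width"],p,s["tool_pos"],s["ee_rot"],s["wrist_force"])
E
```

```text
7.0583 0.018037737820096815 [0.61223052 0.11798326] [0.61233551 0.11720155 0.24996756] [-1.57071722e+00 -4.71948007e-05  3.01725526e+00] [ 0.60697357  0.08206855 -0.84664523]
```

View pics/w3.png

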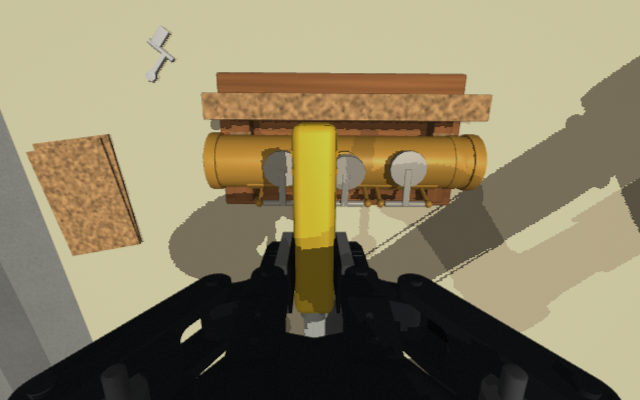

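```bash
cat > fit.py <<'E'
from h import *
from scipy.optimize import least_squares
z=np.load('wrist.npz');im,d=z['im'],z['d'];pr=(z['M'],z['t'],*z['k'])
V,U=np.mgrid[0:400,0:640];W=w(pr,U,V,np.where(d>0,d,np.nan));Z=W[...,2]
print('bench',np.nanmedian(Z[20:50,250:400]))
m=(U>195)&(U<500)&(V>80)&(V<125)&(abs(Z-.08)<.008)
print('rest z',np.median(Z[m]),m.sum())
m=m.astype(np.uint8);X=W[m>0][:,:2];r=cv2.minAreaRect(X.astype(np.float32)*1000);print(r)
# per column top/bottom edge at z=.08
E1=[];E2=[]
for u in list(range(215,480,3)):
    v=np.where(m[:,u])[0]
    if 300<u<338: v=v[v<122]
    if len(v)<10: continue
    E1.append(onplane(pr,u,v.min()-.5,.08)[:2]); 
    if not 285<u<345: E2.append(onplane(pr,u,v.max()+.5,.08)[:2])
E1=np.array(E1);E2=np.array(E2)
for E in(E1,E2):
    f=cv2.fitLine(E.astype(np.float32),cv2.DIST_HUBER,0,.001,.001).ravel();f*= np.sign(f[0]);th=np.arctan2(f[1],f[0]);print('line yaw',th,'offset',f[0]*f[3]-f[1]*f[2])
np.savez('fit.npz',E1=E1,E2=E2)
# cups
hsv=cv2.cvtColor(im,cv2.COLOR_BGR2HSV)
for nm,(a,b,c,e) in dict(shutR=(385,432,145,190),mid=(335,370,145,195),left=(258,294,145,195)).items():
    g=(U>=a)&(U<b)&(V>=c)&(V<e)&(hsv[...,1]<70)&(Z>.085)&(Z<.12)
    print(nm,g.sum(),W[g].mean(0),W[g].min(0),W[g].max(0))
cv2.imwrite('pics/crop3.png',cv2.resize(im[60:220,190:500],None,fx=2.5,fy=2.5,interpolation=cv2.INTER_CUBIC))
E
python3 fit.py
```

```text
bench 0.0006878086486235665
rest z 0.08079966927620663 7744
((571.6701049804688, 49.65938186645508), (26.07703971862793, 290.30670166015625), 82.44922637939453)
line yaw -0.13053976 offset 0.11070937
line yaw -0.13013849 offset 0.13653007
shutR 1052 [0.51590192 0.11839266 0.09194261] [0.4973677  0.09999108 0.08861846] [0.53385011 0.14003791 0.09434679]
mid 840 [0.5769535  0.11229878 0.10327481] [0.56193943 0.09378047 0.0960561 ] [0.58991441 0.13606218 0.10968887]
left 884 [0.64648803 0.10227078 0.09498812] [0.63244104 0.08333067 0.09141002] [0.66205578 0.12939655 0.09848211]
```

View pics/crop3.png

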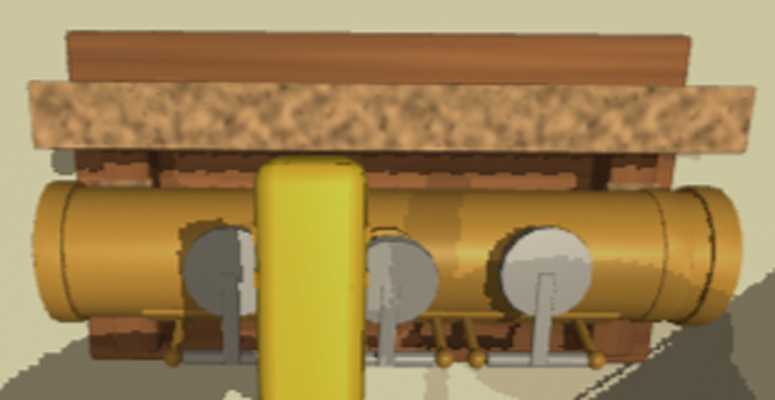

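```bash
cat >> fit.py <<'E'
print('----')
th=-.1303;ex=np.array([np.cos(th),np.sin(th)]);ey=np.array([-ex[1],ex[0]])
for nm,(a,b,c,e) in dict(shutR=(385,432,145,190),mid=(338,375,145,195),left=(258,292,145,195)).items():
    g=(U>=a)&(U<b)&(V>=c)&(V<e)&(Z>.0875)&(Z<.12)
    X=W[g][:,:2]; s=X@ex;t=X@ey
    print(nm,'ex',s.min(),s.max(),'ey',t.min(),np.percentile(t,99.5))
X=W[(m>0)][:,:2];print('rest ex',(X@ex).min(),(X@ex).max())
E
python3 fit.py | sed -n '/----/,$p'
```

```text
----
shutR ex 0.4773587413871975 0.5148554347272555 ey 0.16570690775011937 0.2053571546883412
mid ex 0.5422300085099633 0.5689840192018808 ey 0.16776511304941832 0.2101242825646639
left ex 0.6149963985448089 0.6438271884062031 ey 0.16564611221284517 0.21152419374855636
rest ex 0.4152322514475428 0.7055184854669497
```

```bash
cat > lvl.py <<'E'
from h import *
z=np.load('wrist.npz');im,d=z['im'],z['d'];pr=(z['M'],z['t'],*z['k'])
V,U=np.mgrid[0:400,0:640];W=w(pr,U,V,np.where(d>0,d,np.nan))
g=(U>300)&(U<330)&(V>128)&(V<240)&(W[...,2]>.2)
X=W[g];print(g.sum());th=-.1303
A=np.c_[X[:,:2]@[-np.sin(th),np.cos(th)]-.1846,X[:,:2]@[np.cos(th),np.sin(th)]-.5608,np.ones(len(X))]
k=np.linalg.lstsq(A,X[:,2],rcond=None)[0];print('slope ey,ex,z0',k, A[:,0].min(),A[:,0].max())
E
python3 lvl.py
```

```text
3210
slope ey,ex,z0 [-1.67609376e-03 -6.49931020e-05  2.65452901e-01] -0.050958593209553454 -0.00040106089584862614
```

```bash
sed -i 's/V>128/V>110/' lvl.py; python3 lvl.py; python3 - <<'E'
from h import *
th=-.1303;ex=np.array([np.cos(th),np.sin(th)]);ey=np.array([-ex[1],ex[0]]);H=.5608*ex+.1846*ey
o=[-np.pi/2,0,np.pi+th]
p=lambda y,z:[*(H+ey*y),z]
# retreat first along -ey at height, then down
move_to(p(-.18,.20),o)
move_linear(p(-.18,.0879),o,velocity=.15);hold(.15)
im,d,pr=snap("side");cv2.imwrite('pics/s4.png',cv2.resize(im[170:290,210:390],None,fx=4.2,fy=4.2,interpolation=cv2.INTER_CUBIC))
im,d,pr=snap("wrist");cv2.imwrite('pics/w4.png',im)
s=sense();print(s["t"],p(-.18,.0879),s["tool_pos"],s["ee_rot"],s["wrist_force"])
E
```

```text
3410
slope ey,ex,z0 [ 0.01817786 -0.00267748  0.26590321] -0.05329987425747418 -0.00040106089584862614
9.025 [np.float64(0.5566437607089793), np.float64(-0.06830463866945337), 0.0879] [ 0.55701159 -0.06827179  0.08868498] [-1.57116429e+00  1.24187195e-03  3.01124409e+00] [ 0.45596068 -0.34415918 -0.45981866]
```

View pics/s4.png

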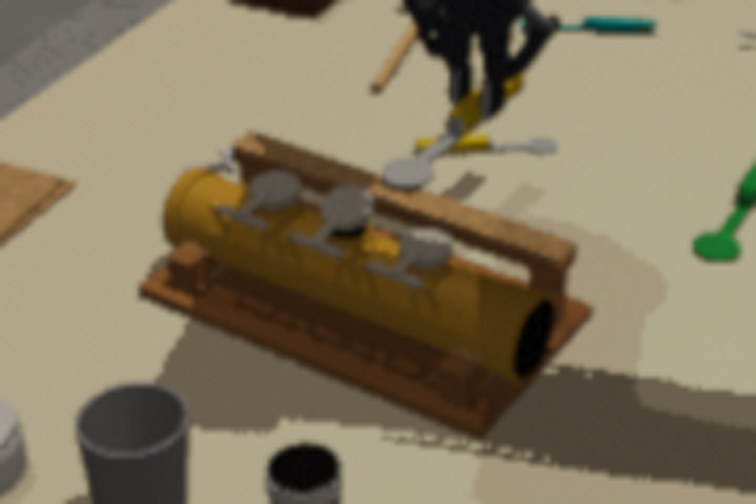

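View pics/w4.png

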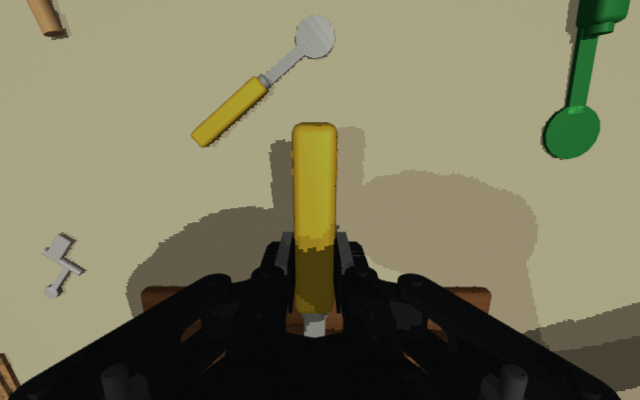

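```bash
python3 - <<'E'
from h import *
th=-.1303;ex=np.array([np.cos(th),np.sin(th)]);ey=np.array([-ex[1],ex[0]]);H=.5608*ex+.1846*ey
z=np.load('side.npz');pr=(z['M'],z['t'],*z['k']);d=z['d'];V,U=np.mgrid[0:400,0:640];W=w(pr,U,V,d)
q=onplane(pr,306.9,211.2,.0873)[:2]-H;print('disc rel hole ex,ey',q@ex,q@ey)
g=(U>300)&(U<314)&(V>206)&(V<217)&(abs(W[...,2]-.086)<.008);X=W[g];r=X[:,:2]-H;print(g.sum(),(r@ex).mean(),(r@ey).mean(),X[:,2].mean(),(r@ey).min(),(r@ey).max())
A=np.c_[r@ex,r@ey,np.ones(len(r))];print(np.linalg.lstsq(A,X[:,2],rcond=None)[0])
# cup tops check for side cam bias
for c in [(425,248)]:
    q=onplane(pr,210+c[0]/4.2,170+c[1]/4.2,.091)[:2]-H;print('shut cup',q@ex,q@ey)
E
```

```text
disc rel hole ex,ey -0.0029854798554517716 -0.07625017698172709
109 -0.00395931644405721 -0.0753650860988973 0.08609660153568165 -0.10872210582278431 -0.052785024955771566
[ 0.03660953 -0.11250105  0.0777629 ]
shut cup -0.06980763297614258 0.004672241177925236
```

```bash
python3 - <<'E'
from h import *
th=-.1303;ex=np.array([np.cos(th),np.sin(th)]);ey=np.array([-ex[1],ex[0]]);H=.5608*ex+.1846*ey
o=[-np.pi/2,0,np.pi+th]
p=lambda y,z:[*(H+ey*y),z]
def rel():
    s=sense();q=s["tool_pos"][:2]-H;print(round(s["t"],2),(q@ex).round(4),(q@ey).round(4),s["tool_pos"][2].round(4),s["wrist_force"].round(2),s["ft_torque"].round(2))
    return s
f0=rel()["wrist_force"]
for y in (-.14,-.115,-.0995):
    move_linear(p(y,.0877),o,velocity=.07)
    s=rel()
    if np.linalg.norm(s["wrist_force"]-f0)>8: print("STOP");break
hold(.2);rel()
im,d,pr=snap("side");cv2.imwrite('pics/s5.png',cv2.resize(im[170:290,210:390],None,fx=4.2,fy=4.2,interpolation=cv2.INTER_CUBIC))
E
```

```text
9.03 0.0004 -0.1799 0.0887 [ 0.46 -0.34 -0.46] [-0.07  0.    0.01]
9.75 -0.0 -0.1399 0.0877 [ 0.28  0.09 -0.59] [-0.09 -0.01  0.09]
10.26 -0.0 -0.1146 0.0877 [-0.18  0.04 -0.49] [-0.1   0.01  0.03]
10.63 -0.0 -0.0991 0.0876 [-0.05 -0.15 -1.06] [-0.1   0.03  0.03]
10.83 -0.0 -0.0997 0.0877 [ 0.24  0.16 -0.6 ] [-0.02 -0.01 -0.  ]
```

View pics/s5.png

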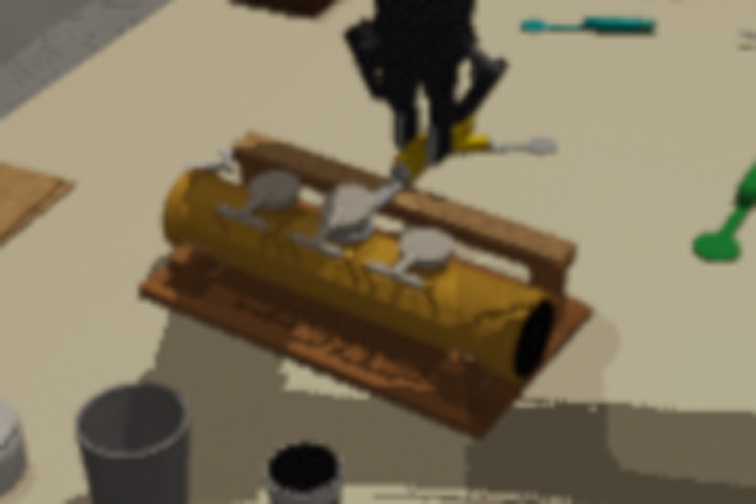

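```bash
python3 - <<'E'
from h import *
th=-.1303;ex=np.array([np.cos(th),np.sin(th)]);ey=np.array([-ex[1],ex[0]]);H=.5608*ex+.1846*ey
o=[-np.pi/2,0,np.pi+th]
p=lambda y,z:[*(H+ey*y),z]
f0=sense()["wrist_force"]
for z in (.0865,.086,.0855,.085,.0845):
    move_linear(p(-.0995,z),o,velocity=.02);hold(.05)
    s=sense();print(round(s["t"],2),z,s["tool_pos"][2].round(4),(s["wrist_force"]-f0).round(2),s["ft_torque"].round(2))
    if s["wrist_force"][2]-f0[2]>2.5: break
set_gripper(0.05)
s=sense();print(s["t"],s["wrist_force"].round(2))
move_linear(p(-.0995,.14),o,velocity=.15)
# move back to see
move_to(p(-.01,.25),o)
im,d,pr=snap("wrist");cv2.imwrite('pics/w6.png',im);print(sense()["t"])
E
```

```text
11.18 0.0865 0.0864 [ 0.55  1.37 -0.23] [-0.07  0.   -0.02]
11.48 0.086 0.086 [-0.13  0.24  1.29] [-0.03  0.01 -0.02]
11.78 0.0855 0.0856 [0.21 0.85 1.4 ] [-0.04 -0.03 -0.02]
12.08 0.085 0.0854 [-0.85  2.07  3.83] [ 0.03  0.32 -0.02]
12.4917 [-0.76  0.28  0.05]
13.6833
```

View pics/w6.png

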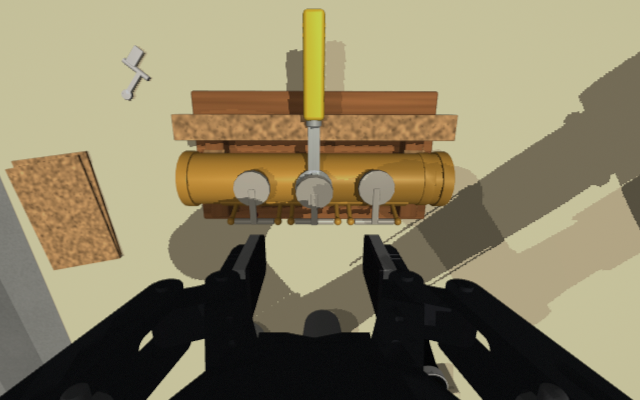

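```bash
python3 - <<'E'
from h import *
th=-.1303;ex=np.array([np.cos(th),np.sin(th)]);ey=np.array([-ex[1],ex[0]]);H=.5608*ex+.1846*ey
z=np.load('wrist.npz');im,d=z['im'],z['d'];pr=(z['M'],z['t'],*z['k']);V,U=np.mgrid[0:400,0:640];W=w(pr,U,V,np.where(d>0,d,np.nan));Z=W[...,2]
S=(W[...,:2]-H)@ex;T=(W[...,:2]-H)@ey
hsv=cv2.cvtColor(im,cv2.COLOR_BGR2HSV)
g=(U>295)&(U<335)&(V<122)&(Z>.09)&(Z<.11)
A=np.c_[T[g],S[g],np.ones(g.sum())];print('handle plane',np.linalg.lstsq(A,Z[g],rcond=None)[0],np.median(Z[g]))
print('handle T',T[g].min(),T[g].max(),'S mid',(S[g].min()+S[g].max())/2)
for a in(-.16,-.14,-.12,-.1,-.08):
    k=g&(abs(T-a)<.006);print(a,S[k].mean().round(4),np.median(Z[k]).round(4))
k=(U>300)&(U<328)&(T>-.06)&(T<-.03)&(Z>.0815)&(Z<.09);
for a in (-.06,-.05,-.04,-.03): 
    k=(U>300)&(U<330)&(abs(T-a)<.005)&(hsv[...,1]<60)&(Z>.079);print('neck',a,k.sum(),S[k].mean().round(4),np.median(Z[k]).round(4))
for nm,(a,b) in dict(left=(230,275),mid=(294,336),right=(355,398)).items():
    k=(U>=a)&(U<b)&(V>=160)&(V<212)&(Z>.088)&(Z<.12)&(T>-.03)&(T<.019)
    print(nm,k.sum(),(S[k].min()+S[k].max())/2,np.ptp(S[k]),'Tmin',T[k].min()+.019)
cv2.imwrite('pics/crop6.png',cv2.resize(im[100:230,220:410],None,fx=4.2,fy=4.2,interpolation=cv2.INTER_CUBIC))
E
```

```text
handle plane [0.00063537 0.00290201 0.10031763] 0.10041223880689576
handle T -0.1628489625238939 -0.06794825085495751 S mid 0.0004007893385264416
-0.16 0.0003 0.1002
-0.14 0.0003 0.1003
-0.12 0.0007 0.1004
-0.1 0.0003 0.1006
-0.08 0.0003 0.1005
neck -0.06 110 -0.0002 0.085
neck -0.05 117 -0.0 0.0847
neck -0.04 110 0.0004 0.0849
neck -0.03 109 0.0003 0.0848
left 1038 0.06448372332046876 0.03677870285229342 Tmin 7.571508856843434e-06
mid 1001 -1.8701077041365782e-06 0.03753749163260123 Tmin 0.002117436776047154
right 1003 -0.06472602320059576 0.0370876518607066 Tmin 3.0228654687207424e-05
```

View pics/crop6.png

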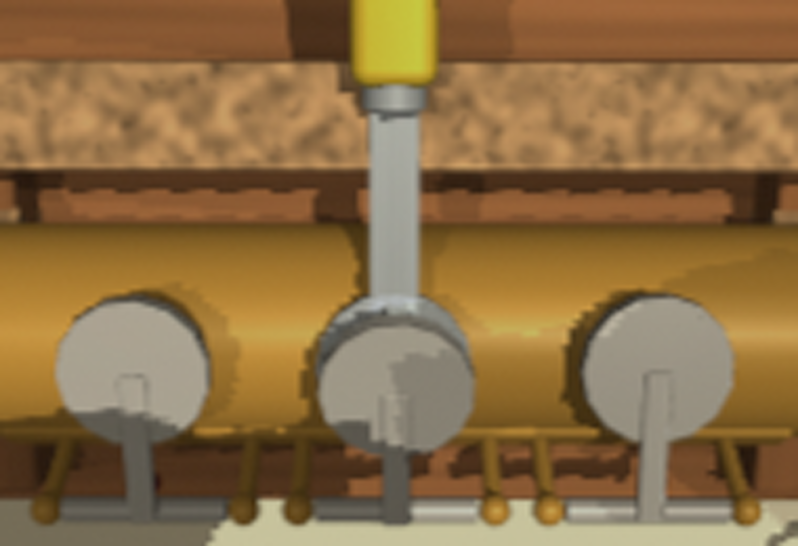

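```bash
python3 - <<'E'
from h import *
th=-.1303;ex=np.array([np.cos(th),np.sin(th)]);ey=np.array([-ex[1],ex[0]]);H=.5608*ex+.1846*ey
o=[-np.pi/2,0,np.pi+th]
p=lambda y,z:[*(H+ey*y),z]
set_gripper(0.0)
move_to(p(-.005,.15),o)
move_linear(p(-.005,.118),o,velocity=.1);hold(.2)
f0=sense()["wrist_force"];print(sense()["t"],sense()["grip_width"],f0)
z=.112
while z>.086:
    move_linear(p(-.005,z),o,velocity=.04);hold(.04)
    s=sense();f=s["wrist_force"]-f0;print(round(s["t"],2),round(z,4),s["tool_pos"][2].round(4),f.round(2))
    if f[2]>12: break
    z-= .003 if z>.0945 and f[2]<6 else .0005
hold(.5)
im,d,pr=snap("side");cv2.imwrite('pics/s7.png',cv2.resize(im[170:290,210:390],None,fx=4.2,fy=4.2,interpolation=cv2.INTER_CUBIC))
for i in range(4):
    hold(.2);s=sense();print(round(s["t"],2),s["tool_pos"].round(4),(s["wrist_force"]-f0).round(2))
im,d,pr=snap("wrist");cv2.imwrite('pics/w7.png',im)
E
```

```text
15.3667 2.1406343297534566e-05 [-0.09782559 -0.00148611  0.72423238]
15.71 0.112 0.1117 [ 0.03 -0.68 -0.33]
16.0 0.109 0.1089 [ 0.68 -0.33 -1.31]
16.29 0.106 0.1062 [-0.21  0.51  0.06]
16.58 0.103 0.103 [-0.33  1.22  0.52]
16.88 0.1 0.0999 [0.86 0.92 0.83]
17.17 0.097 0.0969 [ 0.48 -0.02  0.5 ]
17.46 0.094 0.0941 [ 1.5  -0.74  1.35]
17.75 0.0935 0.0936 [ 1.02 -0.1   1.45]
18.04 0.093 0.093 [ 0.99 -1.67  0.84]
18.33 0.0925 0.0925 [ 0.26 -1.61  2.18]
18.62 0.092 0.092 [ 0.41 -1.54  1.71]
18.92 0.0915 0.0918 [-0.41 -2.33  4.3 ]
19.21 0.091 0.0918 [-1.4  -3.33  6.07]
19.5 0.0905 0.0917 [-2.38 -2.36  7.93]
19.79 0.09 0.0916 [-3.82 -2.6  10.5 ]
20.08 0.0895 0.0916 [-4.57 -2.14 10.6 ]
20.38 0.089 0.0915 [-5.46 -2.53 13.28]
21.12 [0.5797 0.1052 0.0915] [-5.96 -2.45 12.04]
21.32 [0.5797 0.1052 0.0915] [-5.79 -2.3  12.91]
21.52 [0.5797 0.1052 0.0915] [-5.53 -1.87 12.29]
21.73 [0.5797 0.1051 0.0915] [-5.64 -1.37 13.97]
```

View pics/s7.png

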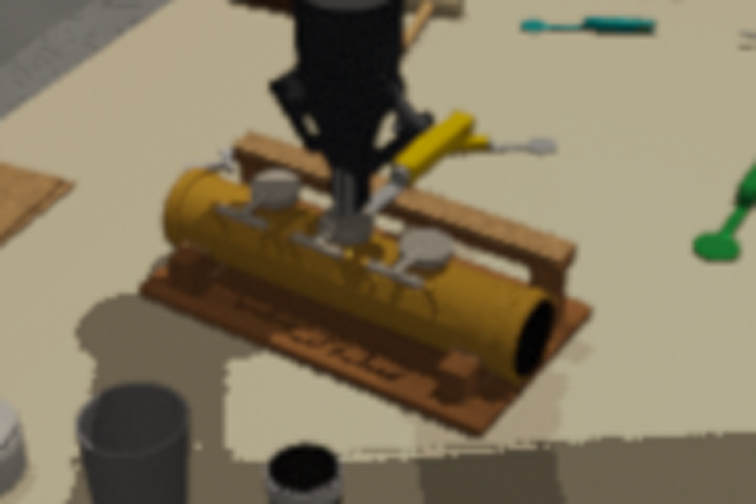

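View pics/w7.png

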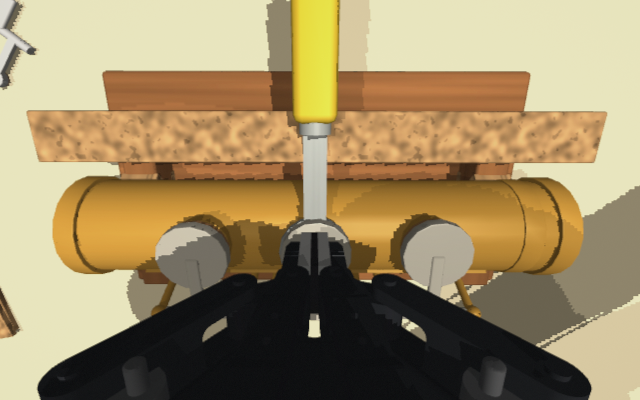

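```bash
python3 - <<'E'
from h import *
th=-.1303;ex=np.array([np.cos(th),np.sin(th)]);ey=np.array([-ex[1],ex[0]]);H=.5608*ex+.1846*ey
z=np.load('wrist.npz');im,d=z['im'],z['d'];pr=(z['M'],z['t'],*z['k']);V,U=np.mgrid[0:400,0:640];W=w(pr,U,V,np.where(d>0,d,np.nan));Z=W[...,2]
S=(W[...,:2]-H)@ex;T=(W[...,:2]-H)@ey
g=(U>285)&(U<345)&(V<125)&(Z>.09)&(Z<.11)
A=np.c_[T[g],S[g],np.ones(g.sum())];print('plane',np.linalg.lstsq(A,Z[g],rcond=None)[0],'front T',T[g].max(),'S',(S[g].min()+S[g].max())/2)
for nm,(a,b) in dict(left=(155,232),right=(400,475)).items():
    k=(U>=a)&(U<b)&(V>=215)&(V<270)&(Z>.086)&(Z<.12)&(T<.01);print(nm,k.sum(),np.linalg.lstsq(np.c_[T[k],np.ones(k.sum())],Z[k],rcond=None)[0])
E
```

```text
plane [-0.00775313 -0.00014938  0.09958413] front T -0.06828857302585914 S 0.00026331352200692753
left 3096 [0.01885461 0.09493651]
right 3093 [0.04443196 0.09185662]
```

```bash
python3 -c "
from h import *
s=sense();print(s['t'],s['wrist_force'],s['tool_pos']);hand_in();s=sense();print(s['t'],s['wrist_force'],s['tool_pos'])"
```

```text
21.775 [-5.30384201 -1.97138086 13.92134761] [0.57968645 0.10514381 0.09151084]
the job is handed in; nothing more can be done
the job is handed in; nothing more can be done
```

I handed the job in at about 21.8 s. The larger yellow slick's disc was under the middle key, which is the empty one, and the arm was holding the cup pressed. `hand_in()` gives no verdict, so these are my own last checks:

- **Disc position:** measured from the handle, after letting go, the disc sat about 0.3 mm sideways and 1.5–2 mm towards the hinge from the centre of the hole. It lay level to within 0.01 rad and had not moved when checked again with the cup pressed. Its height was right: the handle top read 100 mm, as it should with the underside on the 80 mm rim.
- **Press:** the wrist showed about 13–14 N downward and held steady. A sideways force of about 6 N built up while pressing. The fingertips stopped at 91.5 mm, against 91 mm for a level cup, so the key should be about 0.01 rad from level. I had no direct reading of the force between cup and disc; at this push it should be well above 1 N.
- **Padded keys:** their cup tops still read 94.9 mm (open) and 91.9 mm (shut), about the same as at the start. The arm met no unexpected contact on the way.
- **Disagreement:** the side camera read about 5 mm off the wrist camera on a padded key's cup. I took this as a bias in the side camera and used the wrist measurements, which agreed with the given sizes.

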